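# Latch the crucible carriage in front of the temperature sensor

### The arm

A 6-joint arm with a two-finger parallel gripper is mounted at the origin on the work surface. World frame = base frame: x ahead of the robot, y to its left, z up, the work surface at z = 0. Lengths are in m, angles in rad, forces in N, time in s.
With the tool pointing down it reaches from about 0.35 to 0.85 m from the base axis. Payload 8.1 kg.
Tool frame: the origin (TCP) lies on the centre line of the jaws, within the pads' length; the fingertips stand 17 mm ahead of it and the grasp point (between the pads) lies 2 mm behind it; z points along the fingers, y is the line along which they close (so a half turn about z gives the same grasp; the last joint's range is limited). The gripper opens to 93 mm and grips with 3 to 60 N. Pads are 15 mm wide; open, the fingers measure 128 mm over their backs; the gripper's body (75 mm by 188 mm) begins 65 mm behind the grasp point.
Start: joints at [-1.292, 0.13, 1.488, -0, 1.523, -0.085], TCP at [0.214, -0.561, 0.236] pointing down, gripper open.
Joint ranges: [-2.96, 2.96], [-0.89, 2.26], [0.02, 2.5], [-1.34, 4.48], [0, 2.73], [-2.66, 2.66]. Speed limits (rad/s): [2.39, 2.39, 2.79, 3.14, 3.14, 3.14].

### API

Orientations are given as a rotation vector (axis times angle).
In Python, from plant import robot, optics, close_job, models gives the robot as it stands.
- The arm moves only by the shell command python3 -m inch 'ROWS' [OPENING] [FORCE]. ROWS is a JSON object of lists of equal length, an entry for each row: "travel": the shift along the tool's x, y, z in m, a list of three; "spin": the turn about the tool's z in rad. In form: {"travel": [[x, y, z], ...], "spin": [spin, ...]}. A call has 1 to 10 rows; each row is the pose to reach, as a shift and turn from the pose commanded when the call began, along the tool's axes at that moment; what a row does not reach only later rows make up. A row lasts 1/12 s, in which the tool goes at most 41.7 mm and 7.16 degrees, less where a joint would pass 70% of its speed; a pose out of reach is approached as far as the arm can. A call with a gripper value outside its range is refused whole. OPENING is the closure, from 0 (fully open) to 1 (shut), set as the call begins (- or left out, the last holds). The fingers move at their own pace and stop on an object; FORCE is the grip in N (left out, the last holds). Time passes only in rows, so rows that repeat a pose let the fingers close. It gives the time, the measured TCP pose, the force, the opening and the grip force at its end, in the units of the state.
- robot.read_state(): the state, without advancing time (a new reading comes with each control period).
- optics.read_camera(name): name is "scene" or "side" or "wrist"; returns (picture, depth): 480x640x3 uint8, red, green, blue; 480x640 float32, m along the optical axis (not along the pixel's ray), 0 where there is no reading.
- optics.camera_info(name): a dict with "camera_matrix" (3x3 intrinsics, pixels), "dist" ([k1, k2, p1, p2, k3] as OpenCV has them; the pictures are not rectified), "view" (4x4, takes a point from world to camera coordinates). Camera axes: x right, y down, z forward; pixel columns grow to the right and rows downward; lengths in m; the calibration is good to about 2 mm. A picture is of the moment at which its call begins: read the wrist's pose just before it. camera_info takes no time and is no camera call; for the wrist camera it gives the pose at the moment of the call.
- close_job(): hands the job in; it is judged then, once.
Trained networks look in the newest picture that a camera, given by its name, has taken for a name from the list of things; names that differ only in an ending like _2 or _b are one class to them, and where a whole thing is asked for, a point or a joint stands for the part that bears it (a point fixed in the world has none). Each returns a list of dicts, best first, with "p" (0 to 1); they miss things now and then, are a little off and sometimes report something else, mostly with a low value. They report only what shows in the picture. A call takes as long as a camera call. They do not tell look-alikes from the thing itself.
- models.look_for(camera, name): "centre" ([x, y, z] in m, in world coordinates, good to about 4 mm: the middle of the surface that is visible of it).
- models.masks_of(camera, name): "region" (480x640 bool, what is visible of it).
The state is a dict: "t": time; "q": joint angles; "dq": joint speeds; "joint_torque": joint torques, N m; "tool_pos": TCP position; "orientation": TCP orientation; "force": force on the tool from outside, world axes, zero at the start; "wrist_torque": the same for the moment, N m; "opening": finger opening in m; "gripper_force": force on a finger pad.
Only numpy, scipy, OpenCV 4.12 (cv2) and the standard library are available. Lean on these libraries where they do the work, as an engineer would, in place of code of your own. Each camera call takes 0.05 s, during which the arm holds its last target. There are 200 camera calls.

### The job

On the lab bench a carriage with a white crucible is latched on a ladder-like notched slide. Lift the carriage's release bar and hold it up while you slide the carriage along until the crucible stands squarely in front of the barrel-shaped temperature sensor, then let go so that the bar drops fully home into the notch there.

Things in the scene. Friction and masses are not known exactly. Their poses are not given: they have to be found in the camera images.
- bar_grip (a point): centre of the release bar: a level bare steel bar 58 x 14 x 14 mm (x, y, z) on two thin uprights on the grey carriage, 95 mm above the bench when down, 47 mm above the carriage plate. x along the bar, away from the robot; y along the slide, the way the carriage travels; z up. Pinch it across y from above; both sides are free. A spring presses it down: lifting takes 5 to 8 N
- release_bar (a joint): height of the release bar above its latched position, m: 0 fully home in a notch, 0.026 upper stop. Under 0.016 its catch is held between the slide's rungs, above that the carriage (0.5 kg, friction under 1 N) runs freely. Let go, it springs down by itself. Notches are 30 mm apart; let go between two, it draws the carriage into the nearer one
- crucible (a point): rim centre of the white ceramic crucible (44 mm wide, 42 high) fixed on the carriage, 66 mm beyond the bar's centre along x, 92 mm above the bench; axes as bar_grip. The carriage (70 mm long in y, 138 across) starts in the middle of the 400 mm long slide and travels 155 mm either way
- sensor: infrared sensor fixed behind the slide, 115 mm from its centre line: a level aluminium barrel, 30 mm thick, 66 long, axis 78 mm above the bench, aimed across the slide, on a post and steel 50 x 46 mm foot. Origin under the foot's centre; y along the slide. A bottle, a mortar and a post with a ball knob (all under 110 mm high) share its row. A notch lies within 5 mm of straight before it
Not all that is in view belongs to the job. Leave any brown or green look-alike of the sensor alone.

How it is judged:
By the outcome, as a careful person would: the job done as asked, in the order asked, and still so for the second after the job is handed in, with the robot touching nothing.
It also fails if it takes over 35 s, if anything falls off the work surface, if the arm or the gripper's body presses on something with over 40 N, if the wrist force passes 120 N, or if a joint passes its speed limit or range.

## Working session

There is one attempt and no reset: what is moved stays moved. The work goes in short steps, Python scripts to look and compute and a shell command to move; the robot and the scene stay as the last step left them, time stands still between calls to the robot, and variables do not carry over. Pictures are saved under pics/ and viewed, at most 10 in all, crops included, and the job is handed in when it is done.

```bash
mkdir -p pics; ls
cat > h.py <<'E'
import numpy as np, cv2
from plant import robot, optics, models
def info(c):
    i=optics.camera_info(c); return np.array(i["camera_matrix"],float),np.array(i["dist"],float),np.array(i["view"],float)
def proj(c,P):
    K,d,V=info(c); r,_=cv2.Rodrigues(V[:3,:3])
    return cv2.projectPoints(np.array(P,float).reshape(-1,1,3),r,V[:3,3],K,d)[0].reshape(-1,2)
def cloud(c,dep,uv):
    K,d,V=info(c); uv=np.array(uv,float).reshape(-1,2)
    n=cv2.undistortPoints(uv.reshape(-1,1,2),K,d).reshape(-1,2)
    z=dep[uv[:,1].astype(int),uv[:,0].astype(int)]
    p=np.c_[n*z[:,None],z]; return (p-V[:3,3])@V[:3,:3]
def save(n,im): cv2.imwrite('pics/'+n,cv2.cvtColor(im,cv2.COLOR_RGB2BGR))
E
python3 - <<'E'
from h import *
np.set_printoptions(precision=4,suppress=True)
print(robot.read_state())
for c in ("scene","side"):
    im,d=optics.read_camera(c); save(c+'0.png',im); np.savez(c+'0.npz',im=im,d=d)
    for n in ("bar_grip","crucible","sensor"):
        for r in models.look_for(c,n)[:4]:
            print(c,n,round(r["p"],2),np.round(r["centre"],4),proj(c,r["centre"]).round(0))
E
```

```text
pics
{'t': 0.0, 'q': array([-1.2924,  0.1311,  1.4893, -0.    ,  1.523 , -0.0854]), 'dq': array([ 0.0007, -0.0001, -0.0014,  0.0004, -0.0012,  0.0008]), 'joint_torque': array([ -0.0004, -55.9843, -49.1755,   0.0767,   0.0354,  -0.0001]), 'tool_pos': array([ 0.2134, -0.5602,  0.2346]), 'orientation': array([-3.088 , -0.568 ,  0.0003]), 'force': array([-1.1442,  0.7759, -0.0125]), 'wrist_torque': array([-0.0032, -0.0293, -0.0333]), 'gripper_force': 0.0, 'opening': 0.09328678178024637}
scene bar_grip 0.88 [ 0.5115 -0.0395  0.1016] [[263. 164.]]
scene sensor 0.92 [0.7107 0.2299 0.0789] [[412. 309.]]
scene sensor 0.81 [0.566  0.2492 0.0728] [[441. 235.]]
scene sensor 0.57 [0.634  0.1354 0.0787] [[352. 250.]]
scene sensor 0.57 [0.7429 0.099  0.0807] [[300. 304.]]
side bar_grip 0.86 [ 0.5159 -0.0469  0.0985] [[281. 344.]]
side crucible 0.89 [ 0.5303 -0.0521  0.0495] [[296. 363.]]
side sensor 0.87 [0.7311 0.0898 0.0756] [[379. 234.]]
side sensor 0.72 [0.619  0.118  0.0726] [[307. 245.]]
side sensor 0.67 [0.6953 0.2211 0.0751] [[324. 193.]]
side sensor 0.63 [0.553  0.2384 0.0745] [[244. 210.]]
```

View pics/scene0.png

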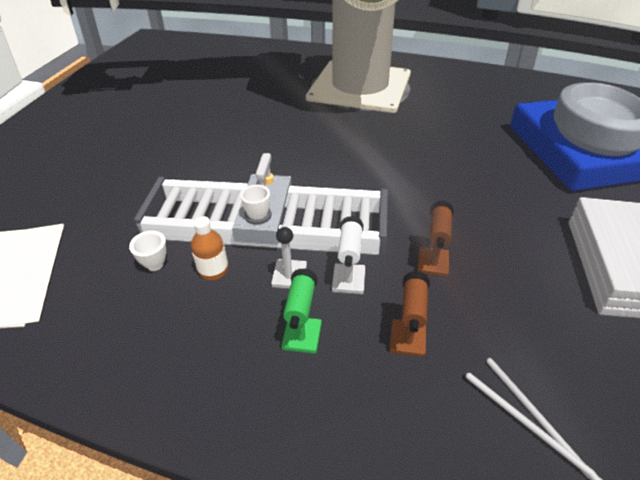

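View pics/side0.png

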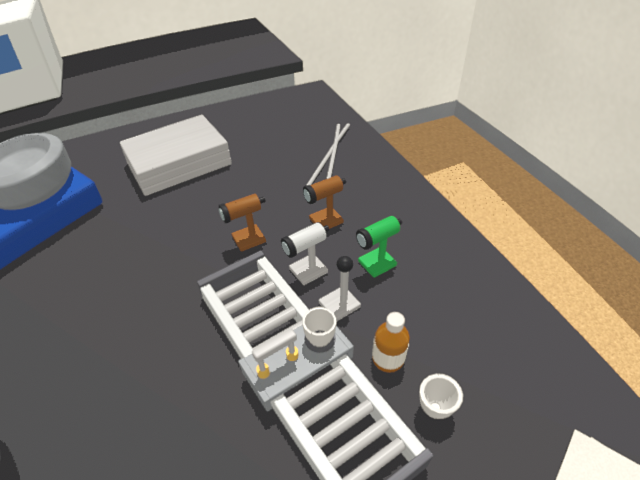

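Look-alikes of the sensor: aluminium (scene 350,245; side 305,240), brown (441,235) and (412,309), and green (300,304). I choose the aluminium one in the slide's row. The bar is at scene (263,165), side (275,345).

Run:
```python
from h import *
np.set_printoptions(precision=4,suppress=True)
for c in ("scene","side"):
    im,d=optics.read_camera(c)
    for n,near in (("bar_grip",None),("sensor",[.627,.127,.075]),("crucible",None)):
        for r in models.masks_of(c,n):
            v,u=np.nonzero(r["region"]&(d>0))
            if len(u)<20: continue
            P=cloud(c,d,np.c_[u,v]); m=np.median(P,0)
            if near is not None and np.linalg.norm((m-near)[:2])>.05: continue
            P=P[np.linalg.norm(P-m,axis=1)<.12]
            lo,hi=((.085,.115) if n=="bar_grip" else (.06,.1)); Q=P[(P[:,2]>lo)&(P[:,2]<hi)]
            print(c,n,round(r["p"],2),len(P),m,np.percentile(P,[2,98],0).ravel())
            if len(Q)>10:
                (cx,cy),(w,h),a=cv2.minAreaRect((Q[:,:2]*1000).astype(np.float32)); print("  rect",cx,cy,w,h,a, "ztop",np.percentile(Q[:,2],[5,50,95]))
    # slide: white pixels low
    v,u=np.mgrid[0:480,0:640]; k=(d>0); uv=np.c_[u[k],v[k]]; P=cloud(c,d,uv); col=im[k].astype(int)
    s=(P[:,2]>.02)&(P[:,2]<.06)&(abs(P[:,0]-.53)<.12)&(abs(P[:,1]+.03)<.27)&(col.min(1)>120)
    print(c,"slide",s.sum(),cv2.minAreaRect((P[s][:,:2]*1000).astype(np.float32)), np.percentile(P[s][:,2],[50,90,98]))
    f=(P[:,2]<.02)&(P[:,2]>.003)&(np.hypot(P[:,0]-.64,P[:,1]-.135)<.05)&(col.min(1)>90)
    print(c,"foot",f.sum(),cv2.minAreaRect((P[f][:,:2]*1000).astype(np.float32)) if f.sum() else 0)
```

```text
scene crucible 0.85 3104 [ 0.5739 -0.0272  0.0492] [ 0.4752 -0.0678  0.0235  0.6072  0.0051  0.1016]
  rect 540.6953735351562 -40.582801818847656 112.02428436279297 42.71562576293945 19.804018020629883 ztop [0.0639 0.0823 0.0947]
scene slide 8621 ((560.8873291015625, -29.706939697265625), (194.367431640625, 394.9375), 6.456781387329102) [0.0345 0.0483 0.0498]
scene foot 768 ((622.3358764648438, 129.9615478515625), (51.96832275390625, 46.137176513671875), 11.874312400817871)
side bar_grip 0.68 713 [ 0.5074 -0.0446  0.1001] [ 0.4818 -0.0526  0.0614  0.5343 -0.0333  0.1026]
  rect 507.8534240722656 -42.01343536376953 55.88705062866211 14.502944946289062 10.452381134033203 ztop [0.092  0.1006 0.1023]
side crucible 0.8 5548 [ 0.5302 -0.0468  0.048 ] [ 0.4686 -0.0798  0.034   0.6027 -0.0113  0.1017]
  rect 538.9567260742188 -42.869850158691406 114.5373306274414 43.459190368652344 20.149953842163086 ztop [0.0618 0.0825 0.0988]
side slide 15282 ((561.2568359375, -31.851104736328125), (192.81393432617188, 400.9818115234375), 6.683310508728027) [0.034  0.0471 0.0491]
side foot 618 ((622.0548706054688, 128.52713012695312), (50.395084381103516, 47.084163665771484), 10.552419662475586)
```

Run:
```python
from h import *
im=np.load('side0.npz')['im']; save('crop0.png',cv2.resize(im[190:400,200:440],None,fx=2.8,fy=2.8,interpolation=cv2.INTER_CUBIC))
```

```text
(no output)
```

View pics/crop0.png

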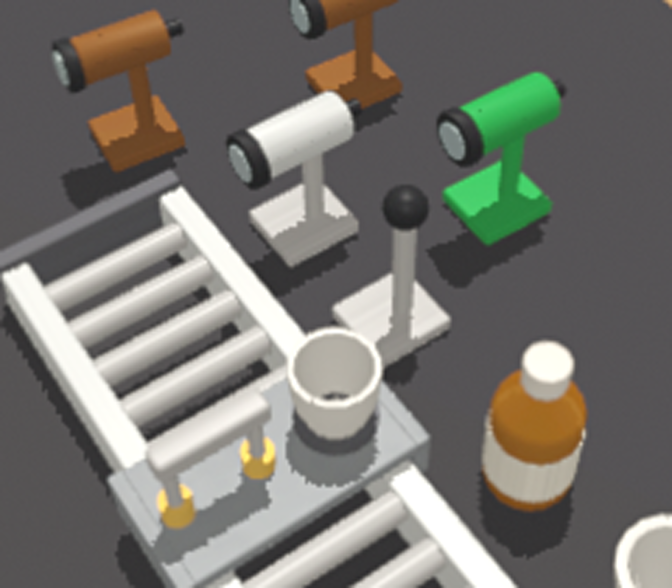

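The crop confirms the aluminium sensor at (290,140), aimed across the slide. The steel bar is at (210,430) and is free on both sides.

Bar centre is about (0.508, -0.042, 0.095), axis 10.5°. The sensor foot lies about 148 mm along the slide, which is 5 notches (150 mm). The cross distance of 143.5 mm also fits 28 + 115.

```bash
python3 -m inch '{"travel": [[0.012,-0.010,0],[0.036,-0.030,0],[0.066,-0.055,0],[0.097,-0.080,0],[0.128,-0.106,0],[0.159,-0.132,0],[0.190,-0.158,0],[0.221,-0.183,0],[0.252,-0.209,0],[0.283,-0.235,0]], "spin": [0.02,0.04,0.06,0.08,0.10,0.12,0.14,0.16,0.18,0.18]}' 0
python3 - <<'E'
from plant import robot
s=robot.read_state(); print(s['tool_pos'],s['orientation'],s['q'])
E
```

```text
t: 1.63
tool_pos: [0.3949, -0.2387, 0.2359]
orientation: [3.128, 0.286, 0.001]
force: [0.8, -0.9, 0.4]
opening: 0.0933
gripper_force: 0.0
[ 0.39492911 -0.23869613  0.23594547] [3.12796973e+00 2.85600930e-01 1.04046527e-03] [-6.54832015e-01 -2.54464398e-01  1.85660353e+00  5.73497927e-07
  1.53855205e+00  7.33858171e-01]
```

```bash
python3 -m inch '{"travel": [[0.025,-0.030,0],[0.050,-0.060,0],[0.075,-0.090,0],[0.100,-0.120,0],[0.123,-0.146,0],[0.138,-0.164,0],[0.147,-0.175,0],[0.147,-0.175,0],[0.147,-0.175,0]], "spin": [0,0,0,0,0,0,0,0,0]}' 0
python3 - <<'E'
from h import *
np.set_printoptions(precision=4,suppress=True)
s=robot.read_state(); print(s['tool_pos'],s['orientation'])
im,d=optics.read_camera("wrist"); save('w0.png',im)
for r in models.look_for("wrist","bar_grip"): print(r)
v,u=np.mgrid[0:480,0:640]; k=d>0; P=cloud("wrist",d,np.c_[u[k],v[k]])
def rect(m,t): print(t,m.sum(),cv2.minAreaRect((P[m][:,:2]*1000).astype(np.float32)) if m.sum()>5 else 0)
b=(P[:,2]>.085)&(P[:,2]<.112)&(np.hypot(P[:,0]-.508,P[:,1]+.042)<.04); rect(b,"bar"); print(np.percentile(P[b][:,2],[50,95]) if b.sum() else 0)
rect((P[:,2]>.002)&(P[:,2]<.02)&(np.hypot(P[:,0]-.622,P[:,1]-.129)<.045),"foot")
rect((P[:,2]>.045)&(P[:,2]<.11)&(np.hypot(P[:,0]-.622,P[:,1]-.129)<.06),"barrel")
rect((P[:,2]>.06)&(P[:,2]<.11)&(np.hypot(P[:,0]-.573,P[:,1]+.03)<.035),"crucible")
E
```

```text
t: 2.38
tool_pos: [0.5069, -0.041, 0.2356]
orientation: [3.128, 0.291, -0.001]
force: [0.3, 0.6, 0.4]
opening: 0.093
gripper_force: 0.0
[ 0.5069 -0.041   0.2356] [ 3.1279  0.2912 -0.0006]
{'centre': [0.5109, -0.0379, 0.1023], 'p': 0.6}
bar 1274 ((508.0843200683594, -45.169227600097656), (57.79745101928711, 13.894928932189941), 10.772695541381836)
[0.1022 0.1034]
foot 2391 ((622.5211791992188, 116.56739807128906), (88.92135620117188, 62.20059585571289), 2.586437702178955)
barrel 4313 ((614.0928344726562, 122.80555725097656), (63.31003952026367, 31.632184982299805), 10.424406051635742)
crucible 1804 ((572.7671508789062, -33.113861083984375), (42.96847915649414, 42.90479278564453), 88.87177276611328)
```

View pics/w0.png

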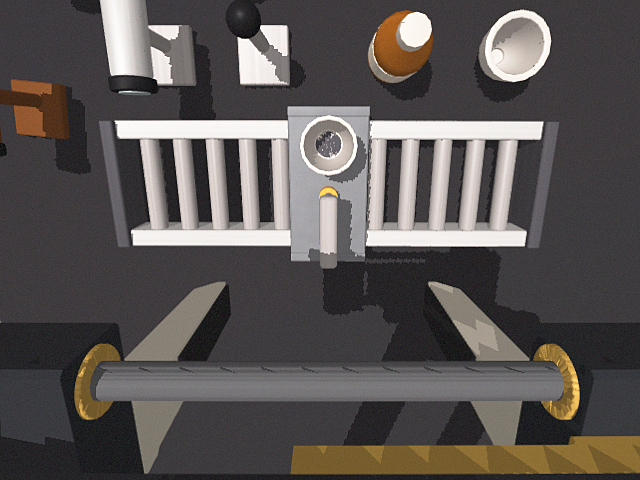

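The wrist view shows the bar at (328,230) in line with the crucible (328,145), jaws aligned, and the sensor at (130,60). The wrist measurement agrees with the others: bar (0.508, -0.044), angle 10.6°, travel 146–148 mm, so 5 notches. I'm descending and gripping.

```bash
python3 -m inch '{"travel": [[0.001,0.002,0.020],[0.001,0.002,0.055],[0.001,0.002,0.090],[0.001,0.002,0.115],[0.001,0.002,0.130],[0.001,0.002,0.140],[0.001,0.002,0.143],[0.001,0.002,0.143]], "spin": [0,0,0,0,0,0,0,0]}' 0
python3 -m inch '{"travel": [[0,0,0],[0,0,0],[0,0,0],[0,0,0],[0,0,0],[0,0,0],[0,0,0],[0,0,0],[0,0,0],[0,0,0]], "spin": [0,0,0,0,0,0,0,0,0,0]}' 1 40
```

```text
t: 3.15
tool_pos: [0.5079, -0.0439, 0.0925]
orientation: [-3.128, -0.287, 0.001]
force: [-0.9, -0.1, 0.1]
opening: 0.0927
gripper_force: 0.0
t: 3.98
tool_pos: [0.5082, -0.0433, 0.0926]
orientation: [-3.128, -0.288, 0.0]
force: [0.1, 0.5, 1.4]
opening: 0.0312
gripper_force: 0.0
```

```bash
python3 -m inch '{"travel": [[0,0,0],[0,0,0],[0,0,0],[0,0,0],[0,0,0]], "spin": [0,0,0,0,0]}' 1 40
```

```text
t: 4.4
tool_pos: [0.5083, -0.0433, 0.0926]
orientation: [-3.128, -0.288, 0.0]
force: [0.1, 0.4, -0.6]
opening: 0.0138
gripper_force: 40.0
```

Gripped: opening 14 mm at 40 N. Now I lift 21 mm, which is above the 16 mm release and below the 26 mm stop.

```bash
python3 -m inch '{"travel": [[0,0,-0.003],[0,0,-0.007],[0,0,-0.011],[0,0,-0.015],[0,0,-0.019],[0,0,-0.021],[0,0,-0.021],[0,0,-0.021]], "spin": [0,0,0,0,0,0,0,0]}'
python3 - <<'E'
from h import *
im,d=optics.read_camera("side"); r=models.masks_of("side","bar_grip")
for x in r[:2]:
    v,u=np.nonzero(x["region"]&(d>0)); P=cloud("side",d,np.c_[u,v]); print(x["p"],np.median(P,0),np.percentile(P[:,2],[50,95]))
save('s1.png',cv2.resize(im[220:440,180:440],None,fx=2.6,fy=2.6))
E
```

```text
t: 5.07
tool_pos: [0.5082, -0.0433, 0.1136]
orientation: [3.128, 0.288, -0.0]
force: [3.6, 0.5, -7.2]
opening: 0.0133
gripper_force: 40.0
0.79 [ 0.48721554 -0.04984037  0.10266961] [0.10266961 0.12276193]
```

View pics/s1.png

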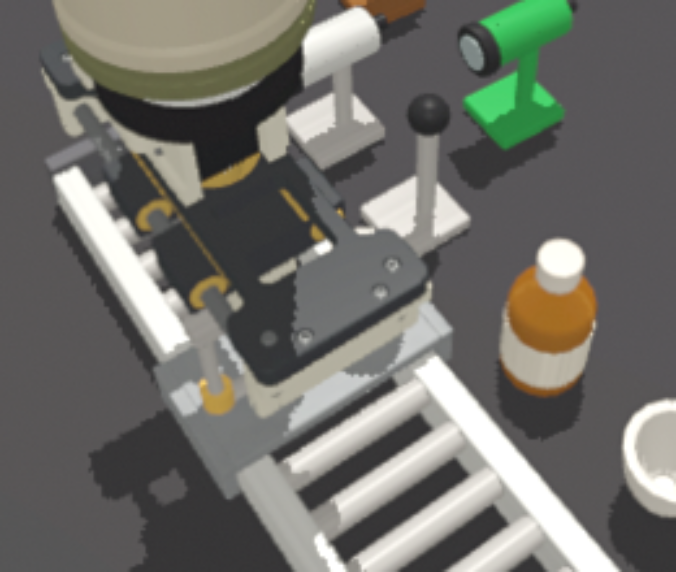

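The bar is lifted about 21 mm against 7 N of spring force. Now I slide it 150 mm along -tool y.

```bash
python3 -m inch '{"travel": [[0,-0.002,0],[0,-0.006,0],[0,-0.012,0],[0,-0.020,0],[0,-0.029,0],[0,-0.038,0],[0,-0.047,0],[0,-0.056,0],[0,-0.065,0],[0,-0.074,0]], "spin": [0,0,0,0,0,0,0,0,0,0]}'
python3 -m inch '{"travel": [[0,-0.009,0],[0,-0.018,0],[0,-0.027,0],[0,-0.036,0],[0,-0.045,0],[0,-0.054,0],[0,-0.062,0],[0,-0.069,0],[0,-0.074,0],[0,-0.076,0]], "spin": [0,0,0,0,0,0,0,0,0,0]}'
python3 -m inch '{"travel": [[0,0,0],[0,0,0],[0,0,0],[0,0,0]], "spin": [0,0,0,0]}'
python3 - <<'E'
from h import *
print(robot.read_state()['tool_pos'])
im,d=optics.read_camera("wrist"); save('w2.png',im)
v,u=np.mgrid[0:480,0:640]; k=d>0; P=cloud("wrist",d,np.c_[u[k],v[k]])
im2,d2=optics.read_camera("scene"); save('s2.png',im2)
k=d2>0; P2=cloud("scene",d2,np.c_[u[k],v[k]])
a=np.radians(10.5); X=np.array([np.cos(a),np.sin(a)]);Y=np.array([-X[1],X[0]])
for P in (P,P2):
    for t,c,r in (("cruc",(.546,.118),.03),("barrel",(.614,.125),.04)):
        m=(P[:,2]>.065)&(P[:,2]<.13)&(np.hypot(P[:,0]-c[0],P[:,1]-c[1])<r); Q=P[m][:,:2]
        if m.sum()>20: print(t,m.sum(),np.percentile(Q@Y,[1,99]).round(4),np.percentile(Q@X,[1,99]).round(4))
E
```

```text
t: 6.0
tool_pos: [0.4945, 0.0305, 0.1137]
orientation: [3.128, 0.289, 0.0]
force: [2.5, -0.3, -6.8]
opening: 0.0139
gripper_force: 40.0
t: 6.83
tool_pos: [0.4807, 0.105, 0.1136]
orientation: [-3.128, -0.289, 0.0]
force: [3.3, 0.2, -6.6]
opening: 0.0134
gripper_force: 40.0
t: 7.17
tool_pos: [0.4809, 0.1039, 0.1136]
orientation: [3.128, 0.288, -0.0]
force: [2.6, 0.6, -5.9]
opening: 0.0134
gripper_force: 40.0
[0.48088263 0.10389478 0.11361794]
cruc 4715 [-0.0076  0.0334] [0.5369 0.5778]
barrel 5062 [-0.0033  0.0274] [0.5949 0.6197]
cruc 697 [-0.0049  0.0359] [0.5366 0.5791]
barrel 951 [-0.0003  0.0296] [0.5976 0.6636]
```

View pics/w2.png

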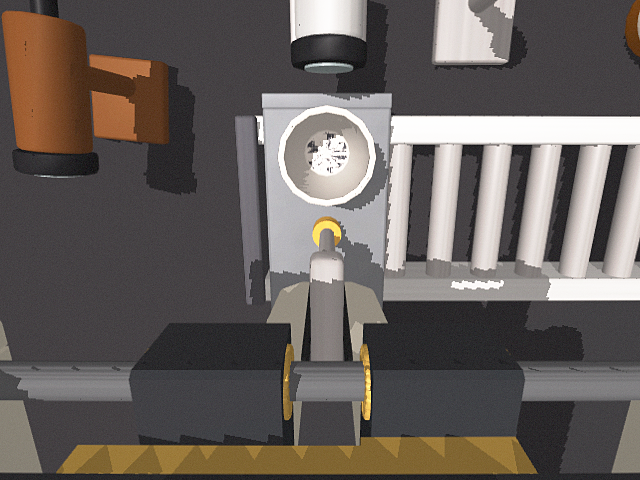

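The wrist view shows the crucible (327,155) right in front of the barrel (328,50). They agree along the slide to about 1 mm in both cameras. I'm letting go.

```bash
python3 -m inch '{"travel": [[0,0,0],[0,0,0],[0,0,0],[0,0,0],[0,0,0],[0,0,0],[0,0,0],[0,0,0],[0,0,0],[0,0,0]], "spin": [0,0,0,0,0,0,0,0,0,0]}' 0
python3 -m inch '{"travel": [[0,0,-0.010],[0,0,-0.035],[0,0,-0.065],[0,0,-0.095],[0,0,-0.115],[0,0,-0.125],[0,0,-0.130],[0,0,-0.130]], "spin": [0,0,0,0,0,0,0,0]}' 0
python3 - <<'E'
from h import *
im,d=optics.read_camera("wrist"); save('w3.png',im)
v,u=np.mgrid[0:480,0:640]; k=d>0; PW=cloud("wrist",d,np.c_[u[k],v[k]])
im2,d2=optics.read_camera("scene"); save('s3.png',im2)
k=d2>0; P2=cloud("scene",d2,np.c_[u[k],v[k]])
a=np.radians(10.5); X=np.array([np.cos(a),np.sin(a)]);Y=np.array([-X[1],X[0]])
for P in (PW,P2):
    for t,c,r in (("cruc",(.546,.118),.03),("barrel",(.614,.125),.04),("bar",(.481,.104),.032)):
        m=(P[:,2]>.065)&(P[:,2]<.13)&(np.hypot(P[:,0]-c[0],P[:,1]-c[1])<r); Q=P[m]
        if m.sum()>20: print(t,m.sum(),np.percentile(Q[:,:2]@Y,[1,99]).round(4),"z",np.percentile(Q[:,2],[50,75,98]).round(4))
E
```

```text
t: 8.1
tool_pos: [0.4808, 0.1042, 0.1136]
orientation: [-3.128, -0.288, 0.0]
force: [0.6, -0.7, -0.7]
opening: 0.0758
gripper_force: 0.0
t: 8.77
tool_pos: [0.4812, 0.1042, 0.2445]
orientation: [-3.128, -0.288, -0.002]
force: [1.1, -0.5, -0.6]
opening: 0.0926
gripper_force: 0.0
cruc 1362 [-0.0076  0.0336] z [0.0878 0.0907 0.0919]
barrel 3876 [-0.0024  0.0266] z [0.0898 0.0912 0.0936]
bar 1214 [0.006  0.0197] z [0.1007 0.1012 0.1022]
cruc 696 [-0.0048  0.0359] z [0.084  0.0901 0.0935]
barrel 950 [-0.0002  0.0296] z [0.0903 0.0926 0.095 ]
bar 264 [0.0087 0.0224] z [0.1016 0.1027 0.104 ]
```

View pics/w3.png

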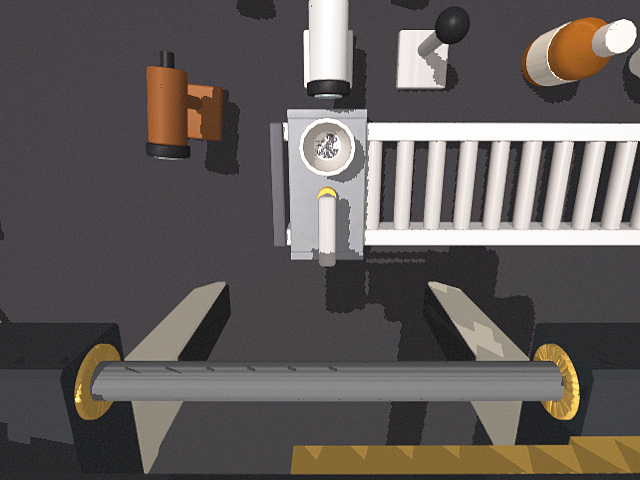

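The crucible (327,147) stands in front of the aluminium barrel (328,85). The bar top is back at about 0.102 m, as it was when latched, and the gripper is clear.

```bash
python3 -c "
from plant import close_job; print(close_job())"
```

```text
the job is handed in; nothing more can be done
None
```

Job handed in: I slid the carriage 150 mm (five notches) with the bar held up. The crucible now stands within about 1 mm of the aluminium sensor's axis, the bar is back at its latched height, and the robot is touching nothing.

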